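# Lock the knife sharpener into its bench dock

### The job

Push the knife sharpener along the table, without lifting it, until its body rests squarely against the dock and the hole in its tongue is under the lock screw. Then take the screwdriver off its sloping rest, stand it in the screw's guide hole and let go, take hold of it again in a way that lets you turn it, and, pressing down so that the blade stays in the slot, turn the screw clockwise until it is fully home. Finally stand the screwdriver in the dark steel utensil pot, blade down, and leave the other kitchen things where they are.

Things in the scene. Friction and masses are not known exactly. Their poses are not given: they have to be found in the camera images.
- sharpener: Loose black knife sharpener, 0.6 to 1 kg, body 110 (x) x 100 (y) x 66 mm high, orange trim on top to 75 mm. Origin: centre of the body's underside; z up; +x points to its aluminium tongue, 44 wide, 10 thick, lying on the table, which juts 64 mm from the middle of the +x face. It starts 50 to 115 mm short of home, tongue towards the dock, a few mm and degrees out of line.
- sharpener_rear (a point): Middle of the sharpener's flat rear (-x) face, 55 mm behind its origin, 25 mm up: the face to push.
- sharpener_hole (a point): Centre of the 24 mm round hole in the tongue, at the tongue's top face, 87 mm ahead (+x) of the sharpener's origin. When home it is straight under the screw.
- dock: Fixed dark-steel bracket, 78 (x) x 108 (y) mm. Origin: on the table under the screw's axis; z up; +x is the way the sharpener is pushed in. The flared mouth on the -x side narrows to 48 mm for the tongue. The sharpener's body stops against two 30 mm high side walls that end at x = -32 mm (42 to 54 mm to either side); its origin is then at x = -87 mm, the two x axes alike.
- dock_mouth (a point): Centre of the mouth of the guide hole: a vertical round hole, 29 mm in diameter, through a green block of 48 x 48 mm on top of the dock, on the screw's axis, down to the screw head. The mouth is the block's top, 74 mm above the table.
- lockscrew (a joint): Turn of the lock screw, rad: starts at 0 to 0.25, grows clockwise seen from above, 1.5 is home (end stop). Needs about 0.25 N m and stays where left. Steep thread: it sinks 5.3 mm per rad, so the blade leaves the slot unless the screwdriver follows it down. A 12 mm pin below it enters the tongue's hole; if the hole is not there the screw cannot go home.
- screw_slot (a point): Middle of the floor of the slot in the brass screw head; moves with the screw. x axis: along the slot, which is 6 mm wide, 5 mm deep and runs right across the 26 mm head. The head's top is 5 mm above this point. With the screw at 0 this point is 49 mm above the table and the head's top 20 mm below the guide hole's mouth.
- driver: Loose screwdriver, 180 mm, 0.15 kg. Origin: middle of the blade's end (tip); +z from tip to handle end. Blade 20 wide (x), 3.5 thick (y), 4.5 mm out of a dark sleeve 26 in diameter (nose tapered to 21), z = 4.5 to 34; shank 10 thick. Starts on its rest, handle up 25 degrees from level, tip low and towards the robot, x axis level. Blade in slot, the sleeve sits on the head and it stands by itself.
- driver_handle (a point): Middle of the free part of the screwdriver's yellow handle, on its axis, 140 mm from the tip. The handle is round, 30 mm in diameter, from 90 to 178 mm from the tip.
- rest: Fixed blue sloping rest for the screwdriver, foot 125 x 80 mm. Origin: middle of the foot's underside; +x points level from the tip end to the handle end. The tip lies at (-75, 0, 34) mm here. The cradle holds the screwdriver up to 104 mm from its tip; the handle beyond stands free on all sides, its axis 78 to 109 mm above the table.
- pot: Fixed open dark-steel utensil pot, 110 mm high, 94 mm in outer diameter at the rim narrowing to 75 mm at the foot, wall 3 mm, floor 4 mm thick. Origin: centre of its underside.
- spray: Bystander: white bottle, 52 mm in diameter, 150 mm high. Origin: centre of its underside.
- disc: Bystander: aluminium slicing disc, 116 mm in diameter, 22 mm high. Origin: centre of its underside.
- bowl: Bystander: steel bowl, 110 mm in diameter, 50 mm high. Origin: centre of its underside.
- spatula: Bystander: red-handled spatula, 200 mm long, lying. Origin: under its middle.
- mill: Bystander: dark jar, 44 mm in diameter, 120 mm high. Origin: centre of its underside.
- tub: Bystander: white cup, 84 mm in diameter, 60 mm high. Origin: centre of its underside.
Mind the look-alikes: they are no part of the job. Of the things that look like the driver, the smaller one is meant.

How it is judged:
On the way, in this order (a step that is already met when the one before it is completed fails the run):
1. the sharpener is home in the dock: its hole is under the screw and it stands square (horizontal distance between sharpener_hole and dock below 0.005 m and angle between the x axis of sharpener and the x axis of dock, either way round below 0.07 rad), for 0.2 s.
2. the screwdriver stands by itself in the guide hole, let go (horizontal distance between driver and dock below 0.008 m and z of driver in the frame of dock_mouth below -0.012 m and angle between driver's own z axis and vertical below 0.25 rad and contact force between the fingers and driver below 0.1 N), for 0.2 s.
3. the screw is turned home by the held screwdriver, its blade pressed into the slot (value of joint lockscrew above 1.38 rad and z of driver in the frame of screw_slot below 0.004 m and contact force between driver and lockscrew above 3 N and contact force between the fingers and driver above 3 N), for 0.05 s.
At the end, for the whole second after the job is handed in: The sharpener is home in the dock (hole within 5 mm of the screw's axis, square within 4 degrees), the screw is turned home (over 1.36 of 1.5 rad), and the screwdriver is in the pot, blade down, its tip within 30 mm of the pot's underside, leaning less than 34 degrees (all of step 1 and value of joint lockscrew above 1.36 rad and horizontal distance between driver and pot below 0.047 m and z of driver in the frame of pot below 0.03 m and angle between driver's own z axis and vertical below 0.6 rad and linear speed of sharpener below 0.01 m/s); the robot touches nothing.
It fails at once if the sharpener is lifted or tipped (height (world z) of sharpener above 0.015 m or angle between sharpener's own z axis and vertical above 0.2 rad).
It fails at once if a bystander is moved more than 30 mm (distance of any of spray, disc, bowl, spatula, mill, tub from where it was at the start of the episode above 0.03 m).
It also fails if it takes over 72 s, if anything falls off the work surface, if the arm or the gripper's body presses on something with over 40 N, if the wrist force passes 120 N, or if a joint passes its speed limit or range.

### The arm

A 6-joint arm with a two-finger parallel gripper is mounted at the origin on the work surface. World frame = base frame: x ahead of the robot, y to its left, z up, the work surface at z = 0. Lengths are in m, angles in rad, forces in N, time in s.
With the tool pointing down it reaches from about 0.325 to 0.875 m from the base axis. Payload 4.4 kg.
Tool frame: the origin (TCP) lies midway between the tips of the shut fingers; the grasp point (between the pads) lies 19 mm behind it; z points along the fingers, y is the direction in which the jaws open and shut (so a half turn about z gives the same grasp; the last joint's range is limited). The gripper opens to 85 mm and grips with 20 to 120 N. Pads are 22 mm wide; open, the fingers measure 114 mm over their backs; the gripper's body (76 mm by 85 mm) begins 54 mm behind the grasp point. The pads swing forward as they close: fully open they stand 13 mm farther back than shut.
Start: joints at [-1.302, 0.207, 1.542, -0, 1.393, -0.15], TCP at [0.234, -0.525, 0.231] pointing down, gripper open.
Joint ranges: [-2.73, 2.73], [-0.86, 2.22], [0.23, 2.46], [-1.11, 4.25], [0.08, 2.63], [-2.82, 2.82]. Speed limits (rad/s): [2.79, 2.79, 3.14, 3.14, 3.14, 3.14].

### API

Orientations are given as a rotation vector (axis times angle).
In Python, from plant import r gives the robot as it stands.
- The arm moves only by the tool arm_command, never from a script. Its argument "series" is a list of rows, each a list of 3 entries, a list of its own where there are three numbers: the gripper's target within -1 to 1 (fully open at 1, half-way at 0, shut at -1), then the shift along the tool's x, y, z as a fraction of full scale, then the turn, a rotation vector about the tool's x, y, z as a fraction of full scale. In form: [[claw, [x, y, z], [wx, wy, wz]], ...]. A call has 1 to 12 rows; each row is the pose to reach, as a shift and turn from the pose commanded when the call began, along the tool's axes at that moment; what a row does not reach only later rows make up. Full scale, the value 1, is 0.15 m for a shift and 90 degrees for a turn. A row lasts 1/10 s, in which the tool goes at most 50 mm and 8.59 degrees, less where a joint would pass 70% of its speed; a pose out of reach is approached as far as the arm can. A call with a number of a shift or a turn outside -1 to 1 is refused whole. A call with a gripper value outside its range is refused whole. The fingers move at their own pace and stop on an object; "newtons" is the grip in N (left out, the last holds). Time passes only in rows, so rows that repeat a pose let the fingers close. It gives the time, the measured TCP pose, the force and the opening at its end, in the units of the state.
- r.state(): the state, without advancing time (a new reading comes with each control period).
- r.camera(name): name is "side" or "top"; returns a dict with "color" (384x512x3 uint8, blue, green, red), "fx", "fy", "cx", "cy" (pixels), "D" ([k1, k2, p1, p2, k3] as OpenCV has them; the pictures are not rectified), "R" (3x3) and "t" (3): a world point X has camera coordinates R X + t. Camera axes: x right, y down, z forward; pixel columns grow to the right and rows downward; lengths in m; the calibration is good to about 2 mm. A picture is of the moment at which its call begins. There is no depth.
- r.sign_off(): hands the job in, once; it reports no verdict.
The state is a dict: "time": time; "joints": joint angles; "qd": joint speeds; "joint_torque": joint torques, N m; "eef_pos": TCP position; "tool_rot": TCP orientation; "ft_force": force on the tool from outside, world axes, zero at the start; "ft_torque": the same for the moment, N m; "finger_gap": finger opening in m.
Only numpy, scipy, OpenCV 4.12 (cv2) and the standard library are available. Lean on these libraries where they do the work, as an engineer would, in place of code of your own. Each camera call takes 0.05 s, during which the arm holds its last target. There are 200 camera calls.

## Working session

There is one attempt and no reset: what is moved stays moved. The work goes in short steps, Python scripts to look and compute and a tool call to move; the robot and the scene stay as the last step left them, time stands still between calls to the robot, and variables do not carry over. Pictures are saved under pics/ and viewed, about 8 in all and at most 12, crops included, and the job is handed in when it is done.

Besides the shell and the picture viewer there is one more tool, called by a JSON object that holds its "api" and its "payload", one argument or row to a line. arm_command: Moves the arm, as the interface text tells. Its arguments: {"type":"object","properties":{"series":{"type":"array"},"newtons":{"type":"number"}},"required":["series"]}

```bash
mkdir -p pics; ls
python3 - <<'E'
from plant import r
import cv2,pickle
for n in("top","side"):
    c=r.camera(n); cv2.imwrite(f"pics/{n}0.png",c["color"]); pickle.dump(c,open(n+".pkl","wb"))
    print(n,c["fx"],c["fy"],c["cx"],c["cy"],c["D"],c["R"],c["t"])
print(r.state())
E
```

```text
pics
top 401.0920540336613 401.0920540336613 253.6554093526882 192.11741262548102 [-0.00654235  0.          0.          0.          0.        ] [[ 0.01812273 -0.99982586 -0.00445046]
 [-0.99150399 -0.01739809 -0.12890754]
 [ 0.12880766  0.0067488  -0.99164663]] [-0.04183267  0.50692284  1.40063683]
side 425.7877750661054 425.7877750661054 252.63713171263572 189.73915508798683 [0.05554323 0.         0.         0.         0.        ] [[-0.82127107 -0.57009752  0.02242006]
 [-0.32017434  0.42799915 -0.84516573]
 [ 0.47223112 -0.70128849 -0.53403392]] [0.37345458 0.23733919 1.02068418]
{'time': 0.1, 'joints': array([-1.30247280e+00,  2.07361064e-01,  1.54283236e+00,  4.18878757e-06,
        1.39350583e+00, -1.50516765e-01]), 'qd': array([-0.00015901, -0.00226829, -0.0014054 ,  0.00022736,  0.0005749 ,
       -0.00074313]), 'joint_torque': array([-2.15503655e-04, -3.84090829e+01, -2.92546767e+01, -3.25067122e-04,
        4.87172714e-03, -6.18922769e-06]), 'eef_pos': array([ 0.23364927, -0.52462914,  0.23021687]), 'tool_rot': array([-3.07089696e+00, -6.52675949e-01,  1.88211399e-04]), 'ft_force': array([ 0.53733548,  0.39145097, -0.29199853]), 'ft_torque': array([0.00446361, 0.01827228, 0.02570514]), 'finger_gap': 0.0853793226297422}
```

View pics/top0.png

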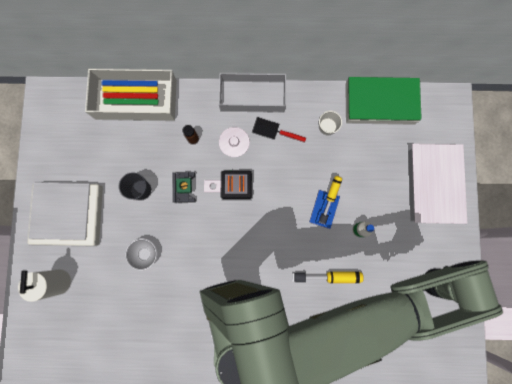

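View pics/side0.png

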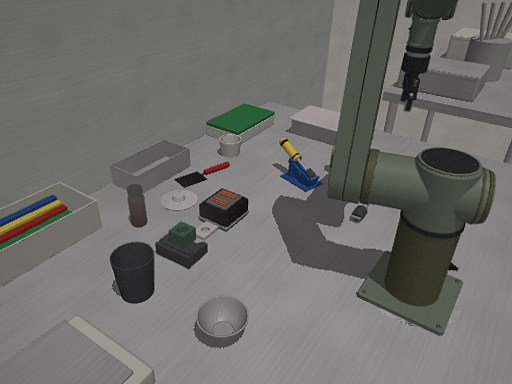

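Top picture: the sharpener is at (236,184) with its tongue pointing left to the dock with its green block at (184,186). The pot is at (135,187).
The screwdriver could be either of two things: the one on the blue rest, with its handle at (336,186), or the larger one lying loose at (330,277). The smaller one on the rest fits the description. The pot could be confused with the mill at (191,134) or the bowl at (143,253).

```bash
cat > h.py <<'E'
import numpy as np,cv2,pickle
from scipy.spatial.transform import Rotation as Ro
def cam(n): return pickle.load(open(n+".pkl","rb"))
def grab(n):
    from plant import r
    c=r.camera(n); pickle.dump(c,open(n+".pkl","wb")); return c
def K(c): return np.array([[c["fx"],0,c["cx"]],[0,c["fy"],c["cy"]],[0,0,1.]])
def onz(c,p,z):
    q=cv2.undistortPoints(np.array([[p]],float),K(c),np.array(c["D"]))[0,0]
    R,t=np.array(c["R"]),np.array(c["t"]); d=R.T@[q[0],q[1],1]; o=-R.T@t
    return o+d*(z-o[2])/d[2]
def proj(c,X):
    return cv2.projectPoints(np.array(X,float).reshape(-1,3),cv2.Rodrigues(np.array(c["R"]))[0],np.array(c["t"],float),K(c),np.array(c["D"]))[0][:,0]
def crop(c,x0,y0,x1,y1,s,name):
    cv2.imwrite(name,cv2.resize(c["color"][y0:y1,x0:x1],None,fx=s,fy=s,interpolation=cv2.INTER_CUBIC))
E
python3 - <<'E'
from h import *
c=cam("top"); crop(c,110,155,270,225,5,"pics/a.png"); 
a=c["color"][155:225,110:270]; b=c["color"][165:235,300:380]
A=cv2.resize(a,None,fx=5,fy=5,interpolation=2); 
s=cam("side")["color"]
B=np.hstack([cv2.resize(b,None,fx=3.4,fy=3.4,interpolation=2),cv2.resize(s[130:200,270:330],None,fx=3.4,fy=3.4,interpolation=2),cv2.resize(s[130:200,270:330],None,fx=3.4,fy=3.4,interpolation=2)])
B=B[:, :800]; B=np.pad(B,((0,0),(0,800-B.shape[1]),(0,0)))
cv2.imwrite("pics/a.png",np.vstack([A,B])); print(A.shape,B.shape)
E
```

```text
(350, 800, 3) (238, 800, 3)
```

View pics/a.png

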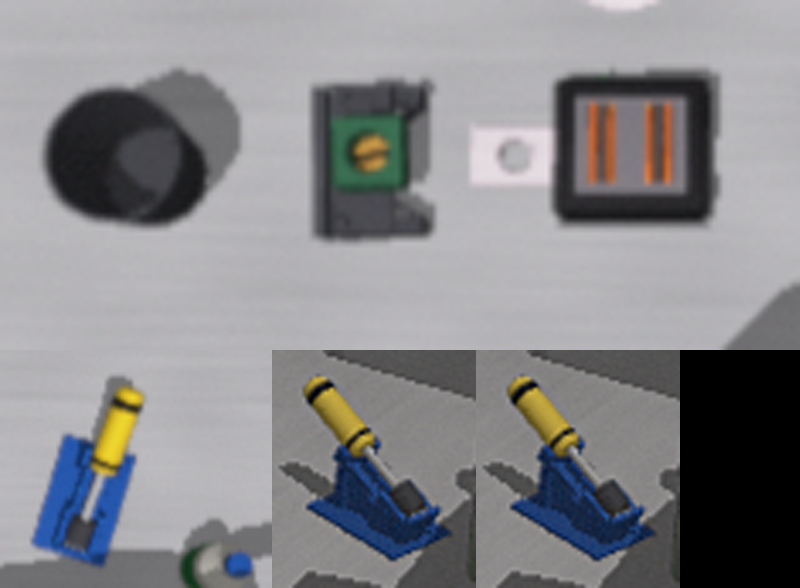

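The crop shows the small screwdriver on the blue rest, with its handle end at crop (128,398) and sleeve at (82,530). The brass slot at (370,153) runs nearly level in the image. The hole in the tongue is at (515,155).

Run:
```python
from h import *
np.set_printoptions(precision=4,suppress=True)
c=cam("top"); f=lambda u,v:(110+(u+.5)/5-.5,155+(v+.5)/5-.5)
g=lambda u,v:(300+(u+.5)/3.4-.5,165+(v-350+.5)/3.4-.5)
P=lambda n,p,z:print(n,np.round(p,1),onz(c,p,z))
print("cam",-np.array(c["R"]).T@c["t"])
for k in [(332,115),(408,117),(406,190),(332,190)]: P("block",f(*k),.074)
P("head",f(371,153),.054)
P("hole",f(515,155),.010);P("tongueend",f(470,126),.01);P("tongueend",f(470,185),.01)
for k in [(556,75),(715,73),(712,222),(556,222)]: P("body",f(*k),.066)
P("potrim",f(118,155),.11);P("potL",f(45,150),.11);P("potT",f(118,88),.11);P("potB",f(118,223),.11)
P("handle end",g(128,398),.034+.178*np.sin(.436));P("handle start",g(106,468),.034+.09*np.sin(.436)); P("sleeve",g(82,530),.034+.02*.42)
# masks
I=c["color"].astype(int);b,gr,rr=I[...,0],I[...,1],I[...,2]
m=np.zeros(I.shape[:2],bool);m[165:240,300:360]=1
y=m&(rr>120)&(gr>100)&(b<80); v,u=np.nonzero(y); print("yellow",u.mean(),v.mean(),len(u))
S=cam("side");
for n,p in [("spray",(363,229)),("disc",(234,142)),("mill",(191,134)),("bowl",(143,254)),("tub",(330,123)),("spray?",(32,285))]: P(n,p,.03)
Is=S["color"].astype(int); ms=np.zeros(Is.shape[:2],bool);ms[130:200,270:330]=1
ys=ms&(Is[...,2]>110)&(Is[...,1]>90)&(Is[...,0]<80); v2,u2=np.nonzero(ys)
def tri(p,q):
    A=[];
    for cc,pp in((c,p),(S,q)):
        n=cv2.undistortPoints(np.array([[pp]],float),K(cc),np.array(cc["D"]))[0,0];A.append((n,np.hstack([cc["R"],np.array(cc["t"])[:,None]])))
    X=cv2.triangulatePoints(A[0][1],A[1][1],A[0][0],A[1][0])[:,0];return X[:3]/X[3]
X=tri((u.mean(),v.mean()),(u2.mean(),v2.mean()));print("yellow tri",X,proj(c,X),(u.mean(),v.mean()))
```

```text
cam [ 0.323  -0.0425  1.4541]
block [176.  177.6] [0.5486 0.2389 0.074 ]
block [191.2 178. ] [0.5481 0.1857 0.074 ]
block [190.8 192.6] [0.4967 0.1851 0.074 ]
block [176.  192.6] [0.4958 0.2366 0.074 ]
head [183.8 185.2] [0.5251 0.2142 0.054 ]
hole [212.6 185.6] [0.5318 0.1172 0.01  ]
tongueend [203.6 179.8] [0.5526 0.1508 0.01  ]
tongueend [203.6 191.6] [0.5092 0.1493 0.01  ]
body [220.8 169.6] [0.5811 0.084  0.066 ]
body [252.6 169.2] [ 0.5844 -0.0278  0.066 ]
body [252. 199.] [ 0.479  -0.0277  0.066 ]
body [220.8 199. ] [0.4771 0.081  0.066 ]
potrim [133.2 185.6] [0.5127 0.3757 0.11  ]
potL [118.6 184.6] [0.5152 0.4256 0.11  ]
potT [133.2 172.2] [0.5588 0.3784 0.11  ]
potB [133.2 199.2] [0.4663 0.3731 0.11  ]
handle end [337.3 178.8] [ 0.5483 -0.3163  0.1092]
handle start [330.8 199.4] [ 0.4819 -0.3008  0.072 ]
sleeve [323.8 217.6] [ 0.4203 -0.2811  0.0424]
yellow 333.86033519553075 188.3687150837989 179
spray [363 229] [ 0.3832 -0.4217  0.03  ]
disc [234 142] [0.6907 0.0421 0.03  ]
mill [191 134] [0.718 0.2   0.03 ]
bowl [143 254] [0.2817 0.3523 0.03  ]
tub [330 123] [ 0.768  -0.3076  0.03  ]
spray? [ 32 285] [0.1673 0.7353 0.03  ]
yellow tri [ 0.518  -0.3081  0.09  ] [[333.8561 188.3602]] (np.float64(333.86033519553075), np.float64(188.3687150837989))
```

```bash
cat >> h.py <<'E'
def down(yaw): # tool z down, tool x at heading yaw (rad)
    c,s=np.cos(yaw),np.sin(yaw); return np.array([[c,s,0],[s,-c,0],[0,0,-1.]])
def level(hd): # tool z horizontal at heading hd, tool x up
    c,s=np.cos(hd),np.sin(hd); z=np.array([c,s,0]);x=np.array([0,0,1.]);return np.column_stack([x,np.cross(z,x),z])
def plan(*poses,start=None):
    """each (pos,R or None): print shift,turn fractions per call, chained"""
    if start is None:
        from plant import r
        s=r.state(); start=(s["eef_pos"],Ro.from_rotvec(s["tool_rot"]).as_matrix())
    p,R=np.array(start[0]),start[1]
    for q,Q in poses:
        Q=R if Q is None else Q; q=np.array(q,float)
        d=R.T@(q-p); w=Ro.from_matrix(R.T@Q).as_rotvec()
        n=int(np.ceil(max(np.abs(d).max()/.15,np.linalg.norm(w)/(np.pi/2),1e-9)))
        rows=max(np.linalg.norm(d)/.05,np.degrees(np.linalg.norm(w))/8.59)
        print("->",np.round(q,4),"shift",np.round(d/.15,4),"turn",np.round(w/(np.pi/2),4),"calls>=",n,"rows %.1f"%rows)
        p,R=q,Q
E
python3 - <<'E'
from h import *
R=down(np.pi/2)
plan(([.33,-.42,.23],R),([.44,-.28,.23],R),([.53,-.145,.23],R),([.53,-.075,.15],R),([.53,-.075,.016],R),([.53,-.045,.016],R))
E
```

```text
-> [ 0.33 -0.42  0.23] shift [ 0.8705 -0.376   0.0025] turn [-0.0011 -0.0009 -0.7334] calls>= 1 rows 7.7
-> [ 0.44 -0.28  0.23] shift [0.9333 0.7333 0.    ] turn [0. 0. 0.] calls>= 1 rows 3.6
-> [ 0.53  -0.145  0.23 ] shift [0.9 0.6 0. ] turn [0. 0. 0.] calls>= 1 rows 3.2
-> [ 0.53  -0.075  0.15 ] shift [ 0.4667 -0.      0.5333] turn [0. 0. 0.] calls>= 1 rows 2.1
-> [ 0.53  -0.075  0.016] shift [0.     0.     0.8933] turn [0. 0. 0.] calls>= 1 rows 2.7
-> [ 0.53  -0.045  0.016] shift [ 0.2 -0.   0. ] turn [0. 0. 0.] calls>= 1 rows 0.6
```

{"api": "arm_command", "payload": {
  "series": [
    [0.4,[0.87,-0.376,0.0],[0,0,-0.733]],
    [0.4,[0.87,-0.376,0.0],[0,0,-0.733]],
    [0.4,[0.87,-0.376,0.0],[0,0,-0.733]],
    [0.4,[0.87,-0.376,0.0],[0,0,-0.733]],
    [0.4,[0.87,-0.376,0.0],[0,0,-0.733]],
    [0.4,[0.87,-0.376,0.0],[0,0,-0.733]],
    [0.4,[0.87,-0.376,0.0],[0,0,-0.733]],
    [0.4,[0.87,-0.376,0.0],[0,0,-0.733]],
    [0.4,[0.87,-0.376,0.0],[0,0,-0.733]],
    [0.4,[0.87,-0.376,0.0],[0,0,-0.733]]
  ]
}}

```text
time: 1.1
eef_pos: [0.33, -0.4205, 0.2309]
tool_rot: [-2.224, -2.218, -0.0]
ft_force: [-0.4, -1.1, -0.5]
finger_gap: 0.0598
```

{"api": "arm_command", "payload": {
  "series": [
    [0.4,[0.933,0.733,0],[0,0,0]],
    [0.4,[0.933,0.733,0],[0,0,0]],
    [0.4,[0.933,0.733,0],[0,0,0]],
    [0.4,[0.933,0.733,0],[0,0,0]],
    [0.4,[0.933,0.733,0],[0,0,0]]
  ]
}}

```text
time: 1.6
eef_pos: [0.4419, -0.2778, 0.2312]
tool_rot: [-2.218, -2.224, -0.002]
ft_force: [-1.0, -0.5, 0.3]
finger_gap: 0.0597
```

{"api": "arm_command", "payload": {
  "series": [
    [0.4,[0.9,0.6,0],[0,0,0]],
    [0.4,[0.9,0.6,0],[0,0,0]],
    [0.4,[0.9,0.6,0],[0,0,0]],
    [0.4,[0.9,0.6,0],[0,0,0]],
    [0.4,[0.9,0.6,0],[0,0,0]]
  ]
}}

```text
time: 2.1
eef_pos: [0.5306, -0.1451, 0.2311]
tool_rot: [-2.22, -2.223, 0.001]
ft_force: [-0.5, -1.6, 0.5]
finger_gap: 0.0599
```

{"api": "arm_command", "payload": {
  "series": [
    [0.4,[0.467,0,0.533],[0,0,0]],
    [0.4,[0.467,0,0.533],[0,0,0]],
    [0.4,[0.467,0,0.533],[0,0,0]],
    [0.4,[0.467,0,0.533],[0,0,0]]
  ]
}}

```text
time: 2.5
eef_pos: [0.5284, -0.0767, 0.1497]
tool_rot: [-2.221, -2.218, 0.004]
ft_force: [-0.0, 0.1, -0.1]
finger_gap: 0.0596
```

{"api": "arm_command", "payload": {
  "series": [
    [0.4,[0,0,0.3],[0,0,0]],
    [0.4,[0,0,0.6],[0,0,0]],
    [0.4,[0,0,0.8],[0,0,0]],
    [0.4,[0,0,0.893],[0,0,0]],
    [0.4,[0,0,0.893],[0,0,0]],
    [0.4,[0,0,0.893],[0,0,0]]
  ]
}}

```text
time: 3.1
eef_pos: [0.5323, -0.0775, 0.0194]
tool_rot: [2.221, 2.217, 0.002]
ft_force: [-0.4, 0.3, -0.2]
finger_gap: 0.0596
```

{"api": "arm_command", "payload": {
  "series": [
    [0.4,[0.1,0,0],[0,0,0]],
    [0.4,[0.2,0,0],[0,0,0]],
    [0.4,[0.25,0,0],[0,0,0]],
    [0.4,[0.3,0,0],[0,0,0]],
    [0.4,[0.35,-0.005,0],[0,0,0]],
    [0.4,[0.4,-0.01,0],[0,0,0]],
    [0.4,[0.45,-0.015,0],[0,0,0]],
    [0.4,[0.5,-0.02,0],[0,0,0]],
    [0.4,[0.5,-0.02,0],[0,0,0]]
  ]
}}

```text
time: 4.0
eef_pos: [0.5274, 0.0003, 0.0175]
tool_rot: [-2.221, -2.221, -0.002]
ft_force: [0.0, 0.2, 1.2]
finger_gap: 0.0598
```

Run:
```python
from h import *
c=grab("top"); s=grab("side")
A=cv2.resize(c["color"][155:225,130:270],None,fx=5,fy=5,interpolation=2)
B=cv2.resize(s["color"][180:270,140:280],None,fx=2.7,fy=2.7,interpolation=2)
B=np.pad(B,((0,0),(0,700-B.shape[1]),(0,0)))
cv2.imwrite("pics/b.png",np.vstack([A,B]))
```

```text
(no output)
```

View pics/b.png

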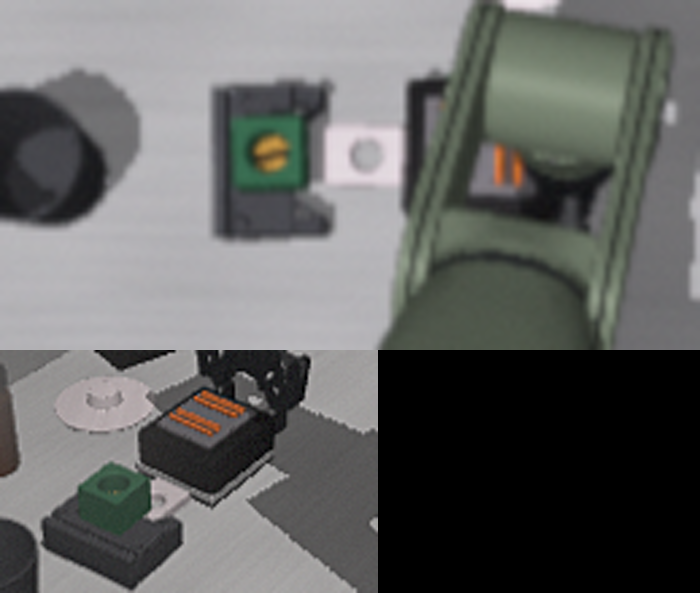

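The tongue is now at the mouth with its hole at crop (367,155), in line with the screw. I'll keep pushing.

{"api": "arm_command", "payload": {
  "series": [
    [0.4,[0.05,-0.003,0],[0,0,0]],
    [0.4,[0.1,-0.006,0],[0,0,0]],
    [0.4,[0.15,-0.01,0],[0,0,0]],
    [0.4,[0.2,-0.012,0],[0,0,0]],
    [0.4,[0.25,-0.015,0],[0,0,0]],
    [0.4,[0.3,-0.018,0],[0,0,0]],
    [0.4,[0.34,-0.02,0],[0,0,0]],
    [0.4,[0.36,-0.02,0],[0,0,0]],
    [0.4,[0.37,-0.02,0],[0,0,0]],
    [0.4,[0.37,-0.02,0],[0,0,0]]
  ]
}}

```text
time: 5.1
eef_pos: [0.5242, 0.0554, 0.0173]
tool_rot: [-2.222, -2.22, -0.001]
ft_force: [-0.3, -1.5, -0.4]
finger_gap: 0.0596
```

{"api": "arm_command", "payload": {
  "series": [
    [0.4,[0.01,0,0],[0,0,0]],
    [0.4,[0.02,0,0],[0,0,0]],
    [0.4,[0.03,0,0],[0,0,0]],
    [0.4,[0.03,0,0],[0,0,0]]
  ]
}}

```text
time: 5.5
eef_pos: [0.5244, 0.059, 0.0173]
tool_rot: [2.222, 2.221, -0.0]
ft_force: [-1.2, -3.5, -1.9]
finger_gap: 0.0601
```

{"api": "arm_command", "payload": {
  "series": [
    [0.4,[0.01,0,0],[0,0,0]],
    [0.4,[0.02,0,0],[0,0,0]],
    [0.4,[0.03,0,0],[0,0,0]],
    [0.4,[0.03,0,0],[0,0,0]]
  ]
}}

```text
time: 5.9
eef_pos: [0.525, 0.0593, 0.0176]
tool_rot: [2.214, 2.22, -0.008]
ft_force: [-0.0, -17.0, -1.1]
finger_gap: 0.0598
```

{"api": "arm_command", "payload": {
  "series": [
    [0.4,[0.01,0,0],[0,0,0]],
    [0.4,[0.02,0,0],[0,0,0]],
    [0.4,[0.02,0,0],[0,0,0]]
  ]
}}

```text
time: 6.2
eef_pos: [0.5256, 0.0595, 0.0179]
tool_rot: [2.209, 2.22, -0.013]
ft_force: [-0.1, -27.1, -0.9]
finger_gap: 0.0597
```

{"api": "arm_command", "payload": {
  "series": [
    [0.4,[-0.1,0,0],[0,0,0]],
    [0.4,[-0.35,0,0],[0,0,0]],
    [0.4,[-0.35,0,-0.3],[0,0,0]],
    [0.4,[-0.35,0,-0.6],[0,0,0]],
    [0.4,[-0.35,0,-1],[0,0,0]],
    [0.4,[-0.35,0,-1],[0,0,0]]
  ]
}}

```text
time: 6.8
eef_pos: [0.5295, 0.0143, 0.175]
tool_rot: [2.216, 2.213, 0.017]
ft_force: [0.1, -0.3, 0.3]
finger_gap: 0.0598
```

{"api": "arm_command", "payload": {
  "series": [
    [1,[-0.9,0,-0.4],[0,0,0]],
    [1,[-0.9,0,-0.4],[0,0,0]],
    [1,[-0.9,0,-0.4],[0,0,0]],
    [1,[-0.9,0,-0.4],[0,0,0]],
    [1,[-0.9,0,-0.4],[0,0,0]]
  ]
}}

```text
time: 7.3
eef_pos: [0.5247, -0.1211, 0.2277]
tool_rot: [2.225, 2.218, 0.004]
ft_force: [0.1, 0.4, -0.5]
finger_gap: 0.0854
```

Run:
```python
from h import *
c=grab("top"); s=grab("side")
A=cv2.resize(c["color"][165:210,165:255],None,fx=8,fy=8,interpolation=2)
B=cv2.resize(s["color"][195:270,145:260],None,fx=3,fy=3,interpolation=2)
B=np.pad(B,((0,0),(0,720-B.shape[1]),(0,0)))
cv2.imwrite("pics/c.png",np.vstack([A,B]))
h=-.253; a=np.array([np.cos(.436)*np.cos(h),np.cos(.436)*np.sin(h),np.sin(.436)])
z=np.array([np.sin(.436)*np.cos(h),np.sin(.436)*np.sin(h),-np.cos(.436)])
R=np.column_stack([a,np.cross(z,a),z])
g=np.array([.518,-.308,.0905])+a*.004
t=g+.019*z; print(g,t,R)
plan(([.50,-.18,.23],None),(t-.13*z,R),(t-.03*z,R),(t,R))
```

```text
[ 0.52151037 -0.30890757  0.09218927] [ 0.52927895 -0.31091606  0.07496675] [[ 8.77592172e-01 -2.50309579e-01  4.08872956e-01]
 [-2.26892662e-01 -9.68165851e-01 -1.05710006e-01]
 [ 4.22317061e-01  1.38777878e-17 -9.06448179e-01]]
-> [ 0.5  -0.18  0.23] shift [-0.4038 -0.1581 -0.0255] turn [0. 0. 0.] calls>= 1 rows 1.3
-> [ 0.4761 -0.2972  0.1928] shift [-0.7817 -0.1588  0.2466] turn [-0.2545  0.1955  1.1399] calls>= 2 rows 12.4
-> [ 0.517  -0.3077  0.1022] shift [ 0.     -0.      0.6667] turn [0. 0. 0.] calls>= 1 rows 2.0
-> [ 0.5293 -0.3109  0.075 ] shift [ 0.  -0.   0.2] turn [0. 0. 0.] calls>= 1 rows 0.6
```

View pics/c.png

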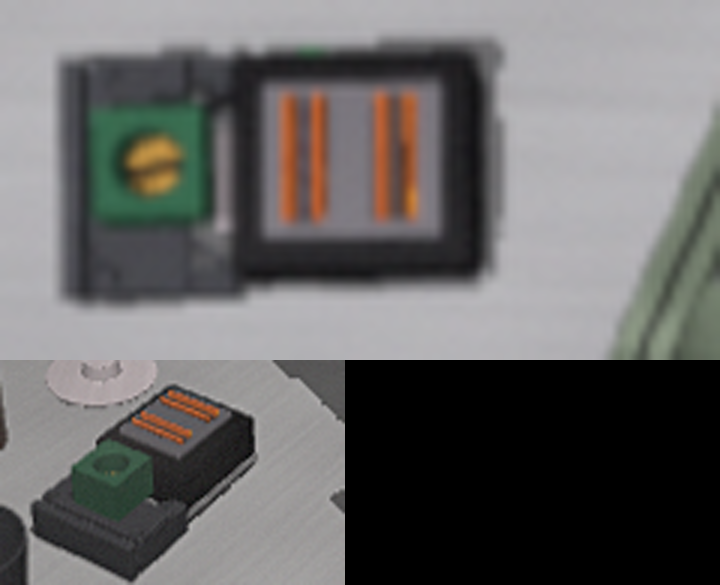

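The body sits flush against the dock and looks square. The slot runs from crop (130,173) to (182,158), about 16° from level. Next is the screwdriver.

{"api": "arm_command", "payload": {
  "series": [
    [1,[-0.404,-0.158,-0.025],[-0.127,0.098,0.57]],
    [1,[-0.404,-0.158,-0.025],[-0.127,0.098,0.57]],
    [1,[-0.404,-0.158,-0.025],[-0.127,0.098,0.57]],
    [1,[-0.404,-0.158,-0.025],[-0.127,0.098,0.57]],
    [1,[-0.404,-0.158,-0.025],[-0.127,0.098,0.57]],
    [1,[-0.404,-0.158,-0.025],[-0.127,0.098,0.57]],
    [1,[-0.404,-0.158,-0.025],[-0.127,0.098,0.57]],
    [1,[-0.404,-0.158,-0.025],[-0.127,0.098,0.57]],
    [1,[-0.404,-0.158,-0.025],[-0.127,0.098,0.57]],
    [1,[-0.404,-0.158,-0.025],[-0.127,0.098,0.57]]
  ]
}}

```text
time: 8.4
eef_pos: [0.5009, -0.1811, 0.2311]
tool_rot: [2.915, 1.019, 0.375]
ft_force: [0.4, 0.3, -0.2]
finger_gap: 0.0849
```

```bash
cat > g.py <<'E'
from h import *
h=-.253; a=np.array([np.cos(.436)*np.cos(h),np.cos(.436)*np.sin(h),np.sin(.436)])
z=np.array([np.sin(.436)*np.cos(h),np.sin(.436)*np.sin(h),-np.cos(.436)])
R=np.column_stack([a,np.cross(z,a),z])
g=np.array([.518,-.308,.0905])+a*.004
t=g+.019*z
E
python3 - <<'E'
from g import *
plan((t-.13*z,R))
# closer axis measure from both views: yellow mask PCA
for n,(x0,y0,x1,y1) in (("top",(300,165,360,240)),("side",(270,130,330,200))):
    c=cam(n)
E
```

```text
-> [ 0.4761 -0.2972  0.1928] shift [-0.6579  0.4795  0.1701] turn [-0.1264  0.0972  0.5712] calls>= 1 rows 6.2
```

{"api": "arm_command", "payload": {
  "series": [
    [1,[-0.658,0.48,0.17],[-0.126,0.097,0.571]],
    [1,[-0.658,0.48,0.17],[-0.126,0.097,0.571]],
    [1,[-0.658,0.48,0.17],[-0.126,0.097,0.571]],
    [1,[-0.658,0.48,0.17],[-0.126,0.097,0.571]],
    [1,[-0.658,0.48,0.17],[-0.126,0.097,0.571]],
    [1,[-0.658,0.48,0.17],[-0.126,0.097,0.571]],
    [1,[-0.658,0.48,0.17],[-0.126,0.097,0.571]],
    [1,[-0.658,0.48,0.17],[-0.126,0.097,0.571]],
    [1,[-0.658,0.48,0.17],[-0.126,0.097,0.571]]
  ]
}}

```text
time: 9.3
eef_pos: [0.4758, -0.2977, 0.1931]
tool_rot: [2.991, -0.381, 0.662]
ft_force: [-0.6, 0.2, 1.1]
finger_gap: 0.0854
```

Run:
```python
from g import *
plan((t-.03*z,R),(t,R))
c0=cam("top")
for n,f in (("top","pics/top0.png"),("side","pics/side0.png")):
    c=cam(n); I=cv2.imread(f).astype(int); m=np.zeros(I.shape[:2],bool)
    x0,y0,x1,y1={"top":(300,165,360,240),"side":(270,130,330,200)}[n]; m[y0:y1,x0:x1]=1
    v,u=np.nonzero(m&(I[...,2]>110)&(I[...,1]>90)&(I[...,0]<90))
    pts=np.column_stack([u,v]).astype(np.float32)
    vx,vy,ux,uy=cv2.fitLine(pts,cv2.DIST_HUBER,0,.01,.01).ravel()
    q=proj(c,[g+a*(s-.140) for s in (.09,.134,.178)])
    d=q[2]-q[0]
    print(n,"img ang",np.degrees(np.arctan2(vy,vx))%180,"pred",np.degrees(np.arctan2(d[1],d[0]))%180,"mean",pts.mean(0),q.tolist())
```

```text
-> [ 0.517  -0.3077  0.1022] shift [ 3.000e-04 -4.000e-03  6.686e-01] turn [ 0.0002  0.0001 -0.0001] calls>= 1 rows 2.0
-> [ 0.5293 -0.3109  0.075 ] shift [ 0.  -0.   0.2] turn [0. 0. 0.] calls>= 1 rows 0.6
top img ang 109.97758 pred 108.1168551348929 mean [333.80106 188.53926] [[329.8390667499667, 200.590869099131], [333.6741302350358, 188.87067931540435], [337.5840551920744, 176.91863146984505]]
side img ang 51.31226 pred 48.89987183182339 mean [289.7742  148.93549] [[298.4824375873389, 158.7558339848036], [290.3732301586106, 149.46391631922071], [282.4383380776572, 140.3642204663582]]
```

{"api": "arm_command", "payload": {
  "series": [
    [1,[0,-0.004,0.3],[-0.008,0,0.017]],
    [1,[0,-0.004,0.55],[-0.008,0,0.017]],
    [1,[0,-0.004,0.75],[-0.008,0,0.017]],
    [1,[0,-0.004,0.868],[-0.008,0,0.017]],
    [1,[0,-0.004,0.868],[-0.008,0,0.017]],
    [1,[0,-0.004,0.868],[-0.008,0,0.017]]
  ],
  "newtons": 60
}}

```text
time: 9.9
eef_pos: [0.5291, -0.3109, 0.0748]
tool_rot: [2.979, -0.425, 0.659]
ft_force: [-0.2, 0.2, 0.7]
finger_gap: 0.0855
```

{"api": "arm_command", "payload": {
  "series": [
    [-1,[0,0,0],[0,0,0]],
    [-1,[0,0,0],[0,0,0]],
    [-1,[0,0,0],[0,0,0]],
    [-1,[0,0,0],[0,0,0]],
    [-1,[0,0,0],[0,0,0]],
    [-1,[0,0,0],[0,0,0]],
    [-1,[0,0,0],[0,0,0]]
  ]
}}

```text
time: 10.6
eef_pos: [0.5292, -0.3112, 0.0756]
tool_rot: [2.978, -0.426, 0.661]
ft_force: [-1.6, 0.9, 4.7]
finger_gap: 0.0283
```

{"api": "arm_command", "payload": {
  "series": [
    [-1,[0,0,-0.1],[0,0,0]],
    [-1,[0,0,-0.25],[0,0,0]],
    [-1,[0,0,-0.45],[0,0,0]],
    [-1,[0,0,-0.65],[0,0,0]],
    [-1,[0,0,-0.85],[0,0,0]],
    [-1,[0,0,-1],[0,0,0]],
    [-1,[0,0,-1],[0,0,0]]
  ]
}}

```text
time: 11.3
eef_pos: [0.4686, -0.2941, 0.2138]
tool_rot: [2.974, -0.425, 0.665]
ft_force: [0.3, -0.0, -0.8]
finger_gap: 0.0283
```

Run:
```python
from h import *
from plant import r
c=cam("top"); f=lambda u,v:(165+(u+.5)/8-.5,165+(v+.5)/8-.5)
A,B=onz(c,f(130,173),.053),onz(c,f(182,158),.053); d=B-A; print("slot",A,B,"heading",np.degrees(np.arctan2(d[1],d[0])), "perp",np.degrees(np.arctan2(d[1],d[0]))+90)
# image gradient estimate of slot: dark pixels inside head
g=cv2.cvtColor(c["color"],cv2.COLOR_BGR2HSV)[178:194,176:192]; print(g[...,2])
# block centre
G=c["color"].astype(int); m=(G[...,1]>G[...,2]+25)&(G[...,1]>G[...,0]+10); m[:170]=0;m[200:]=0;m[:,:170]=0;m[:,200:]=0
v,u=np.nonzero(m);print("green",len(u),u.min(),u.max(),v.min(),v.max())
L=level(np.radians(16))
Rn=Ro.from_rotvec(r.state()["tool_rot"]).as_matrix()
half=Rn@Ro.from_rotvec(Ro.from_matrix(Rn.T@L).as_rotvec()/2).as_matrix()
plan(([.48,-.16,.28],half),([.49,-.03,.29],L),([.52,.10,.27],L),([.523+.019*np.cos(.279),.2125+.019*np.sin(.279),.26],L))
```

```text
slot [0.52156196 0.22478171 0.053     ] [0.52865588 0.20205878 0.053     ] heading -72.66204299545726 perp 17.337957004542744
[[ 82  89  88  80  84  84  84  85  83  81  83  87  87  89  59  41]
 [ 91 105 105 103 105 106 103 104 105 104 105 105 107 104  66  57]
 [ 88 104 107 107 104 103  98  97 101 103 107 108 109 103  67  71]
 [ 81 101 106 105  94  85  76  79  84  97 101 107 108 104  66  70]
 [ 81 101 105  94  71  63  81 107 131 137 102 104 108 103  67  72]
 [ 81 102 102  78  58  76 142 169 188 190 154 111 107 101  68  72]
 [ 79 100  97  69  60 129 181 187 179 173 160 115 106 104  70  72]
 [ 77 100  94  65  63 139 160 147 125 114 102  81 101 102  74  72]
 [ 74 101  98  68  50  71  96 100 115 133 131  93 103 103  73  68]
 [ 73 100 103  82  59  71 108 144 166 185 162 109 106 103  72  60]
 [ 73 100 105  97  81  78 103 152 162 160 116 107 107 104  73  61]
 [ 73  99 108 107  98  93  88  98 101 106 107 108 107 104  73  62]
 [ 73 101 105 106 105 105 101 102 105 105 107 106 105 104  73  62]
 [ 71  91  95  97  96  95  96  96  95  93  94  95  94  94  67  64]
 [ 69  77  76  74  75  73  74  76  72  69  70  70  69  79  73  86]
 [ 70  71  67  65  65  66  66  66  65  70  67  65  66  86  95 109]]
green 153 176 190 178 192
-> [ 0.48 -0.16  0.28] shift [ 0.0278 -0.8782 -0.4775] turn [ 0.1603  0.35   -0.1006] calls>= 1 rows 4.2
-> [ 0.49 -0.03  0.29] shift [ 0.0311 -0.8694  0.056 ] turn [ 0.1603  0.35   -0.1006] calls>= 1 rows 4.2
-> [0.52 0.1  0.27] shift [-0.1333 -0.778   0.4311] turn [0. 0. 0.] calls>= 1 rows 2.7
-> [0.5413 0.2177 0.26  ] shift [-0.0667 -0.7154  0.3526] turn [0. 0. 0.] calls>= 1 rows 2.4
```

{"api": "arm_command", "payload": {
  "series": [
    [-1,[0.028,-0.878,-0.478],[0.16,0.35,-0.101]],
    [-1,[0.028,-0.878,-0.478],[0.16,0.35,-0.101]],
    [-1,[0.028,-0.878,-0.478],[0.16,0.35,-0.101]],
    [-1,[0.028,-0.878,-0.478],[0.16,0.35,-0.101]],
    [-1,[0.028,-0.878,-0.478],[0.16,0.35,-0.101]],
    [-1,[0.028,-0.878,-0.478],[0.16,0.35,-0.101]],
    [-1,[0.028,-0.878,-0.478],[0.16,0.35,-0.101]]
  ]
}}

```text
time: 12.0
eef_pos: [0.4791, -0.1593, 0.276]
tool_rot: [-2.692, 0.07, -1.468]
ft_force: [-0.2, -0.7, -0.5]
finger_gap: 0.0282
```

{"api": "arm_command", "payload": {
  "series": [
    [-1,[0.031,-0.869,0.056],[0.16,0.35,-0.101]],
    [-1,[0.031,-0.869,0.056],[0.16,0.35,-0.101]],
    [-1,[0.031,-0.869,0.056],[0.16,0.35,-0.101]],
    [-1,[0.031,-0.869,0.056],[0.16,0.35,-0.101]],
    [-1,[0.031,-0.869,0.056],[0.16,0.35,-0.101]],
    [-1,[0.031,-0.869,0.056],[0.16,0.35,-0.101]],
    [-1,[0.031,-0.869,0.056],[0.16,0.35,-0.101]],
    [-1,[0.031,-0.869,0.056],[0.16,0.35,-0.101]]
  ]
}}

```text
time: 12.8
eef_pos: [0.517, -0.0466, 0.2903]
tool_rot: [-2.063, -0.312, -2.055]
ft_force: [0.7, -0.0, -0.8]
finger_gap: 0.028
```

Run:
```python
from h import *
from plant import r
s=r.state(); print(s["joints"],s["qd"],s["eef_pos"]); print(Ro.from_rotvec(s["tool_rot"]).as_matrix())
L=level(np.radians(16))
plan(([.52,.10,.27],L),([.523+.019*np.cos(.279),.2125+.019*np.sin(.279),.26],L))
```

```text
[-0.92012354 -0.00372509  2.45905567  1.84287555  1.34894004 -0.91336588] [-0.00264768 -0.03861065  0.00616872  0.00705929  0.00901378 -0.01719521] [ 0.51697457 -0.04660364  0.29026866]
[[ 4.20922814e-03  2.96833016e-01  9.54920124e-01]
 [ 3.30921887e-04 -9.54928945e-01  2.96834299e-01]
 [ 9.99991086e-01 -9.33439313e-04 -4.11774232e-03]]
-> [0.52 0.1  0.27] shift [-0.1347 -0.9272  0.3099] turn [-0.0141  0.0026 -0.0006] calls>= 1 rows 3.0
-> [0.5413 0.2177 0.26  ] shift [-0.0667 -0.7154  0.3526] turn [0. 0. 0.] calls>= 1 rows 2.4
```

Run:
```python
from h import *
a=np.radians(50);L=level(a)
plan(([.50,.10,.28],L),([.523+.019*np.cos(a),.2125+.019*np.sin(a),.26],L))
```

```text
-> [0.5  0.1  0.28] shift [-0.0686 -0.9668  0.1823] turn [ 0.3637  0.0024 -0.0013] calls>= 1 rows 3.8
-> [0.5352 0.2271 0.26  ] shift [-0.1333 -0.3646  0.7998] turn [0. 0. 0.] calls>= 1 rows 2.7
```

{"api": "arm_command", "payload": {
  "series": [
    [-1,[-0.01,-0.2,0.04],[0.1,0,0]],
    [-1,[-0.02,-0.4,0.08],[0.2,0,0]],
    [-1,[-0.04,-0.6,0.12],[0.28,0,0]],
    [-1,[-0.069,-0.8,0.18],[0.364,0.002,-0.001]],
    [-1,[-0.069,-0.967,0.182],[0.364,0.002,-0.001]],
    [-1,[-0.069,-0.967,0.182],[0.364,0.002,-0.001]],
    [-1,[-0.069,-0.967,0.182],[0.364,0.002,-0.001]],
    [-1,[-0.069,-0.967,0.182],[0.364,0.002,-0.001]]
  ]
}}

```text
time: 13.6
eef_pos: [0.5001, 0.0994, 0.2804]
tool_rot: [-1.702, -0.794, -1.705]
ft_force: [0.5, 0.4, -1.8]
finger_gap: 0.0284
```

Run:
```python
from h import *
from plant import r
s=r.state(); print(s["joints"],s["qd"],s["eef_pos"]); print(Ro.from_rotvec(s["tool_rot"]).as_matrix())
a=np.radians(50);L=level(a)
plan(([.523+.019*np.cos(a),.2125+.019*np.sin(a),.26],L))
```

```text
[-0.71250451  0.17963999  2.29247113  1.56097695  1.57939973 -0.90309757] [-0.01435987  0.01929945 -0.00137586 -0.00146962  0.00391261 -0.0053861 ] [0.50009455 0.09943578 0.28042984]
[[-1.75539416e-03  7.65184378e-01  6.43808812e-01]
 [ 6.23773811e-04 -6.43808841e-01  7.65186113e-01]
 [ 9.99998265e-01  1.74479431e-03  6.52836305e-04]]
-> [0.5352 0.2271 0.26  ] shift [-0.1361 -0.3688  0.8017] turn [ 0.0008 -0.0004  0.0011] calls>= 1 rows 2.7
```

{"api": "arm_command", "payload": {
  "series": [
    [-1,[-0.04,-0.1,0.2],[0,0,0]],
    [-1,[-0.08,-0.25,0.5],[0,0,0]],
    [-1,[-0.136,-0.369,0.75],[0,0,0.001]],
    [-1,[-0.136,-0.369,0.802],[0,0,0.001]],
    [-1,[-0.136,-0.369,0.802],[0,0,0.001]],
    [-1,[-0.136,-0.369,0.802],[0,0,0.001]],
    [-1,[-0.136,-0.369,0.802],[0,0,0.001]]
  ]
}}

```text
time: 14.3
eef_pos: [0.5355, 0.2259, 0.2595]
tool_rot: [-1.703, -0.787, -1.704]
ft_force: [1.0, -0.8, -1.7]
finger_gap: 0.0283
```

Run:
```python
from h import *
c=grab("top"); s=grab("side")
A=cv2.resize(c["color"][150:215,130:240],None,fx=5,fy=5,interpolation=2)
B=cv2.resize(s["color"][130:270,120:250],None,fx=4,fy=4,interpolation=2)[:,:]
B=B[:,:]; h=min(A.shape[0],B.shape[0]); h=B.shape[0]
A=cv2.resize(c["color"][150:215,140:200],None,fx=4,fy=4,interpolation=2)
A=np.pad(A,((0,h-A.shape[0]),(0,0),(0,0)))
cv2.imwrite("pics/d.png",np.hstack([A,B])); print(A.shape,B.shape)
from plant import r
st=r.state();print(st["joints"],st["eef_pos"])
R=Ro.from_rotvec(st["tool_rot"]).as_matrix(); g=st["eef_pos"]-.019*R[:,2]
tip=g-.14*R[:,0]; print("tip",tip)
print("proj side tip, 34mm, top:",proj(s,[tip,tip+.034*R[:,0],tip+.178*R[:,0]]),"top",proj(c,[tip,tip+.178*R[:,0]]))
```

```text
(560, 240, 3) (560, 520, 3)
[-0.30908246  0.25250707  2.28438777  1.9002157   1.35287666 -0.99911958] [0.5353523  0.22600051 0.25930363]
tip [0.52284563 0.21200545 0.11927249]
proj side tip, 34mm, top: [[182.25422298 213.93826153]
 [181.35938062 202.51181246]
 [177.11954619 149.34415552]] top [[180.98435681 183.05216444]
 [170.02783082 173.7593892 ]]
```

View pics/d.png

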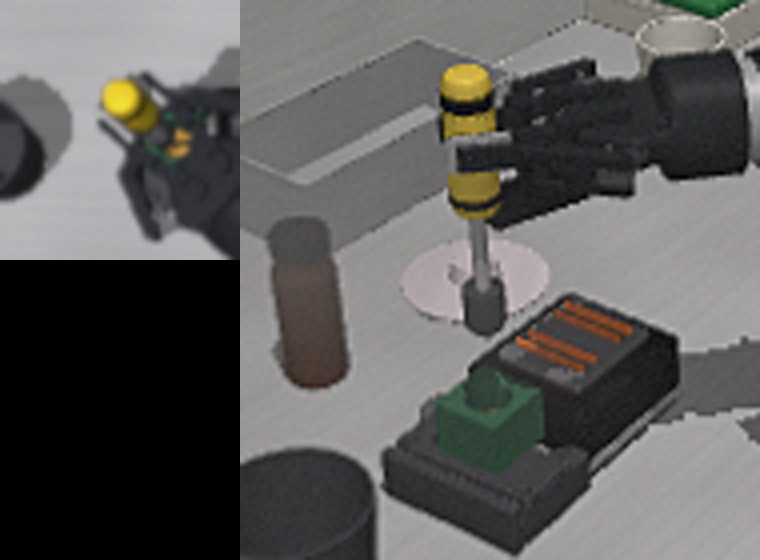

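Run:
```python
from h import *
s=cam("side");c=cam("top")
print(proj(s,[[.523,.2125,.074],[.528,.2125,.074],[.523,.2175,.074]]))
# green block top-face pixels in side view & mouth
I=cv2.cvtColor(s["color"],cv2.COLOR_BGR2HSV); 
V=I[218:250,166:202]; print(np.where((V[...,0]>60)&(V[...,0]<95)&(V[...,1]>60),V[...,2],0)[:, ::1])
```

```text
[[183.23394239 228.59851754]
 [181.76238383 227.88393574]
 [181.8713761  229.57720233]]
[[0 0 0 ... 0 0 0]
 [0 0 0 ... 0 0 0]
 [0 0 0 ... 0 0 0]
 ...
 [0 0 0 ... 0 0 0]
 [0 0 0 ... 0 0 0]
 [0 0 0 ... 0 0 0]]
```

The view from the side shows the tip at (182,214), where I predicted it, with the handle upright. The mouth is at about (182.4,228), so I'll lower there with a small correction.

{"api": "arm_command", "payload": {
  "series": [
    [-1,[0,0,0.013],[0,0,0]],
    [-1,[-0.1,0,0.013],[0,0,0]],
    [-1,[-0.2,0,0.013],[0,0,0]],
    [-1,[-0.25,0,0.013],[0,0,0]],
    [-1,[-0.3,0,0.013],[0,0,0]],
    [-1,[-0.33,0,0.013],[0,0,0]],
    [-1,[-0.35,0,0.013],[0,0,0]],
    [-1,[-0.35,0,0.013],[0,0,0]]
  ]
}}

```text
time: 15.2
eef_pos: [0.5357, 0.2295, 0.2063]
tool_rot: [-1.702, -0.788, -1.7]
ft_force: [-0.2, 0.5, -1.6]
finger_gap: 0.0284
```

{"api": "arm_command", "payload": {
  "series": [
    [-1,[-0.02,0,0],[0,0,0]],
    [-1,[-0.04,0,0],[0,0,0]],
    [-1,[-0.05,0,0],[0,0,0]],
    [-1,[-0.05,0,0],[0,0,0]]
  ]
}}

```text
time: 15.6
eef_pos: [0.5367, 0.2289, 0.1995]
tool_rot: [-1.701, -0.788, -1.704]
ft_force: [1.6, -1.5, -0.3]
finger_gap: 0.0281
```

{"api": "arm_command", "payload": {
  "series": [
    [-1,[-0.015,0,0],[0,0,0]],
    [-1,[-0.03,0,0],[0,0,0]],
    [-1,[-0.04,0,0],[0,0,0]],
    [-1,[-0.04,0,0],[0,0,0]]
  ]
}}

```text
time: 16.0
eef_pos: [0.5364, 0.2289, 0.1929]
tool_rot: [-1.703, -0.788, -1.702]
ft_force: [3.5, -4.3, -0.0]
finger_gap: 0.0281
```

{"api": "arm_command", "payload": {
  "series": [
    [-1,[0,0.008,0],[0,0,0]],
    [-1,[-0.01,0.008,0],[0,0,0]],
    [-1,[-0.02,0.008,0],[0,0,0]],
    [-1,[-0.02,0.008,0],[0,0,0]]
  ]
}}

```text
time: 16.4
eef_pos: [0.5367, 0.2287, 0.1897]
tool_rot: [-1.702, -0.788, -1.7]
ft_force: [3.7, -3.8, 0.2]
finger_gap: 0.0284
```

{"api": "arm_command", "payload": {
  "series": [
    [-1,[-0.01,0.008,0],[0,0,0]],
    [-1,[-0.02,0.012,0],[0,0,0]],
    [-1,[-0.025,0.012,0],[0,0,0]],
    [-1,[-0.025,0.012,0],[0,0,0]]
  ]
}}

```text
time: 16.8
eef_pos: [0.5374, 0.2284, 0.1884]
tool_rot: [-1.694, -0.788, -1.703]
ft_force: [-0.2, -0.7, 9.1]
finger_gap: 0.0286
```

{"api": "arm_command", "payload": {
  "series": [
    [0.2,[0.004,0,0],[0,0,0]],
    [0.6,[0.008,0,0],[0,0,0]],
    [1,[0.008,0,0],[0,0,0]],
    [1,[0.008,0,0],[0,0,0]],
    [1,[0.008,0,0],[0,0,0]],
    [1,[0.008,0,-0.3],[0,0,0]],
    [1,[0.008,0,-0.6],[0,0,0]],
    [1,[0.008,0,-0.9],[0,0,0]],
    [1,[0.008,0,-0.9],[0,0,0]]
  ]
}}

```text
time: 17.7
eef_pos: [0.4524, 0.1172, 0.1871]
tool_rot: [-1.711, -0.778, -1.71]
ft_force: [1.9, 0.2, 0.4]
finger_gap: 0.0853
```

Run:
```python
from h import *
from plant import r
c=grab("top"); s=grab("side")
B=cv2.resize(s["color"][140:270,120:250],None,fx=4,fy=4,interpolation=2)
A=cv2.resize(c["color"][160:205,160:205],None,fx=6,fy=6,interpolation=2)
A=np.pad(A,((0,B.shape[0]-A.shape[0]),(0,0),(0,0)))
cv2.imwrite("pics/e.png",np.hstack([A,B])); print(A.shape)
st=r.state();print(st["joints"],st["eef_pos"])
ax=[.524,.2135]
print(proj(s,[ax+[.074],ax+[.054+.178]]),proj(c,[ax+[.074],ax+[.054+.178]]))
D=down(np.radians(80))
Rn=Ro.from_rotvec(st["tool_rot"]).as_matrix()
half=Rn@Ro.from_rotvec(Ro.from_matrix(Rn.T@D).as_rotvec()/2).as_matrix()
plan(([.46,.12,.32],half),([.524,.2135,.34],D),([.524,.2135,.26],D))
```

```text
(520, 270, 3)
[-0.76797279  0.45456437  2.38108094  1.51050836  1.59119963 -1.26095538] [0.45190262 0.12182782 0.18716782]
[[182.66727623 228.65038337]
 [178.26512611 174.6710564 ]] [[182.96315112 184.68455834]
 [173.80484656 177.15664384]]
-> [0.46 0.12 0.32] shift [0.8857 0.0451 0.0268] turn [ 0.1312 -0.488  -0.1332] calls>= 1 rows 5.5
-> [0.524  0.2135 0.34  ] shift [0.6114 0.1339 0.4434] turn [ 0.1312 -0.488  -0.1332] calls>= 1 rows 5.5
-> [0.524  0.2135 0.26  ] shift [0.     0.     0.5333] turn [0. 0. 0.] calls>= 1 rows 1.6
```

View pics/e.png

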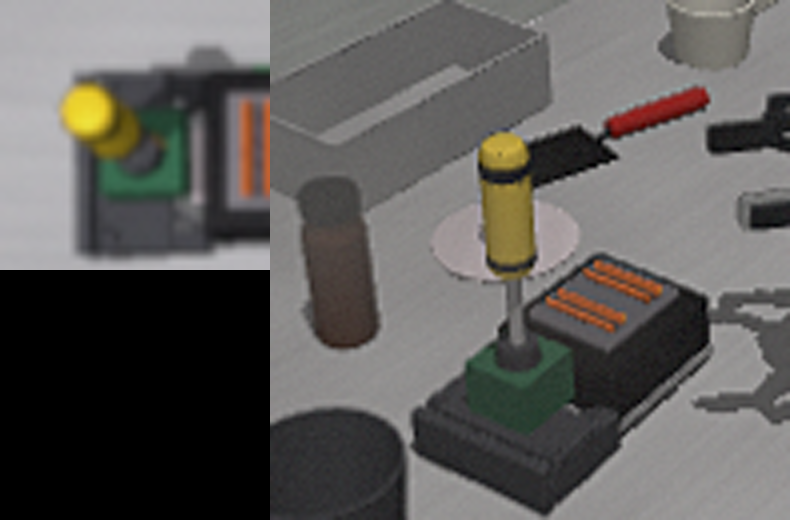

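The screwdriver stands upright in the guide hole, with its top at side-crop (503,145), leaning about 1°. Now I'll regrasp it from above.

Run:
```python
from h import *
from plant import r
st=r.state()
D=down(np.radians(115))
Rn=Ro.from_rotvec(st["tool_rot"]).as_matrix()
half=Rn@Ro.from_rotvec(Ro.from_matrix(Rn.T@D).as_rotvec()/2).as_matrix()
plan(([.44,.11,.32],half),([.46,.15,.34],D),([.522,.213,.30],D),([.522,.213,.196],D))
```

```text
-> [0.44 0.11 0.32] shift [ 0.8856 -0.0134 -0.1103] turn [ 0.2816 -0.4412 -0.2832] calls>= 1 rows 6.2
-> [0.46 0.15 0.34] shift [0.2748 0.1251 0.1245] turn [ 0.2816 -0.4412 -0.2832] calls>= 1 rows 6.2
-> [0.522 0.213 0.3  ] shift [0.206  0.5521 0.2667] turn [0. 0. 0.] calls>= 1 rows 1.9
-> [0.522 0.213 0.196] shift [0.     0.     0.6933] turn [0. 0. 0.] calls>= 1 rows 2.1
```

{"api": "arm_command", "payload": {
  "series": [
    [1,[0.3,-0.013,-0.11],[0,0,0]],
    [1,[0.6,-0.013,-0.11],[0.05,-0.08,-0.05]],
    [1,[0.886,-0.013,-0.11],[0.282,-0.441,-0.283]],
    [1,[0.886,-0.013,-0.11],[0.282,-0.441,-0.283]],
    [1,[0.886,-0.013,-0.11],[0.282,-0.441,-0.283]],
    [1,[0.886,-0.013,-0.11],[0.282,-0.441,-0.283]],
    [1,[0.886,-0.013,-0.11],[0.282,-0.441,-0.283]],
    [1,[0.886,-0.013,-0.11],[0.282,-0.441,-0.283]],
    [1,[0.886,-0.013,-0.11],[0.282,-0.441,-0.283]],
    [1,[0.886,-0.013,-0.11],[0.282,-0.441,-0.283]],
    [1,[0.886,-0.013,-0.11],[0.282,-0.441,-0.283]]
  ]
}}

```text
time: 18.9
eef_pos: [0.4381, 0.1137, 0.3186]
tool_rot: [-1.87, -1.816, -1.019]
ft_force: [0.1, 0.2, -0.1]
finger_gap: 0.0855
```

{"api": "arm_command", "payload": {
  "series": [
    [1,[0.275,0.125,0.125],[0.282,-0.441,-0.283]],
    [1,[0.275,0.125,0.125],[0.282,-0.441,-0.283]],
    [1,[0.275,0.125,0.125],[0.282,-0.441,-0.283]],
    [1,[0.275,0.125,0.125],[0.282,-0.441,-0.283]],
    [1,[0.275,0.125,0.125],[0.282,-0.441,-0.283]],
    [1,[0.275,0.125,0.125],[0.282,-0.441,-0.283]],
    [1,[0.275,0.125,0.125],[0.282,-0.441,-0.283]],
    [1,[0.275,0.125,0.125],[0.282,-0.441,-0.283]],
    [1,[0.275,0.125,0.125],[0.282,-0.441,-0.283]],
    [1,[0.275,0.125,0.125],[0.282,-0.441,-0.283]]
  ]
}}

```text
time: 19.9
eef_pos: [0.4586, 0.1517, 0.3391]
tool_rot: [-1.681, -2.65, 0.001]
ft_force: [-0.1, -0.5, 0.7]
finger_gap: 0.0854
```

Run:
```python
from h import *
from plant import r
st=r.state();print(st["joints"],st["eef_pos"])
D=down(np.radians(115))
plan(([.522,.213,.30],D),([.522,.213,.196],D))
```

```text
[ 0.13901922 -0.05645472  1.60279277  0.00161932  1.5979147  -0.30127364] [0.45863732 0.15172957 0.33912293]
-> [0.522 0.213 0.3  ] shift [0.1888 0.5568 0.2601] turn [-0.0013 -0.0015  0.0025] calls>= 1 rows 1.9
-> [0.522 0.213 0.196] shift [0.     0.     0.6933] turn [0. 0. 0.] calls>= 1 rows 2.1
```

{"api": "arm_command", "payload": {
  "series": [
    [1,[0.189,0.557,0.1],[0,0,0]],
    [1,[0.189,0.557,0.26],[0,0,0]],
    [1,[0.189,0.557,0.26],[0,0,0]],
    [1,[0.189,0.557,0.5],[0,0,0]],
    [1,[0.189,0.557,0.75],[0,0,0]],
    [1,[0.189,0.557,0.953],[0,0,0]],
    [1,[0.189,0.557,0.953],[0,0,0]],
    [1,[0.189,0.557,0.953],[0,0,0]]
  ],
  "newtons": 90
}}

```text
time: 20.7
eef_pos: [0.5223, 0.2131, 0.1978]
tool_rot: [-1.681, -2.652, -0.0]
ft_force: [0.4, -0.4, 0.8]
finger_gap: 0.0857
```

{"api": "arm_command", "payload": {
  "series": [
    [-1,[0,0,0],[0,0,0]],
    [-1,[0,0,0],[0,0,0]],
    [-1,[0,0,0],[0,0,0]],
    [-1,[0,0,0],[0,0,0]],
    [-1,[0,0,0],[0,0,0]],
    [-1,[0,0,0],[0,0,0]],
    [-1,[0,0,0],[0,0,0]]
  ]
}}

```text
time: 21.4
eef_pos: [0.5234, 0.2144, 0.1985]
tool_rot: [1.679, 2.654, 0.004]
ft_force: [0.7, 0.4, 5.6]
finger_gap: 0.0279
```

{"api": "arm_command", "payload": {
  "series": [
    [-1,[0,0,0.01],[0,0,0]],
    [-1,[0,0,0.015],[0,0,0.06]],
    [-1,[0,0,0.02],[0,0,0.12]],
    [-1,[0,0,0.02],[0,0,0.18]],
    [-1,[0,0,0.02],[0,0,0.24]],
    [-1,[0,0,0.02],[0,0,0.27]],
    [-1,[0,0,0.02],[0,0,0.29]],
    [-1,[0,0,0.02],[0,0,0.29]]
  ]
}}

```text
time: 22.2
eef_pos: [0.5239, 0.2145, 0.1955]
tool_rot: [2.235, 2.206, 0.006]
ft_force: [2.7, 1.6, 4.7]
finger_gap: 0.0279
```

{"api": "arm_command", "payload": {
  "series": [
    [-1,[0,0,0.01],[0,0,0.03]],
    [-1,[0,0,0.01],[0,0,0.06]],
    [-1,[0,0,0.01],[0,0,0.09]],
    [-1,[0,0,0.02],[0,0,0.12]],
    [-1,[0,0,0.02],[0,0,0.12]]
  ]
}}

```text
time: 22.7
eef_pos: [0.5241, 0.2146, 0.194]
tool_rot: [2.433, 1.986, 0.006]
ft_force: [-0.8, -0.7, 12.3]
finger_gap: 0.0285
```

Run:
```python
from h import *
from plant import r
s=r.state();R=Ro.from_rotvec(s["tool_rot"]).as_matrix();print(s["joints"],s["eef_pos"],s["ft_force"],s["ft_torque"],np.degrees(np.arctan2(R[1,0],R[0,0])))
```

```text
[2.35276139e-01 2.18411744e-01 1.60692115e+00 9.04347742e-04
 1.31220836e+00 4.36526274e-01] [0.52410048 0.2145613  0.19402734] [-0.75479209 -0.69980046 12.25644815] [-0.02314294  0.18469432  0.00760237] 78.45630509046347
```

{"api": "arm_command", "payload": {
  "series": [
    [-1,[0,0,0.002],[0,0,0.05]],
    [-1,[0,0,0.005],[0,0,0.1]],
    [-1,[0,0,0.009],[0,0,0.15]],
    [-1,[0,0,0.012],[0,0,0.2]],
    [-1,[0,0,0.015],[0,0,0.25]],
    [-1,[0,0,0.018],[0,0,0.3]],
    [-1,[0,0,0.021],[0,0,0.35]],
    [-1,[0,0,0.024],[0,0,0.4]],
    [-1,[0,0,0.024],[0,0,0.4]]
  ]
}}

```text
time: 23.6
eef_pos: [0.5248, 0.2148, 0.1917]
tool_rot: [-2.928, -1.137, -0.01]
ft_force: [-1.1, 0.2, 16.2]
finger_gap: 0.0282
```

```bash
cat > st.py <<'E'
from h import *
from plant import r
s=r.state();R=Ro.from_rotvec(s["tool_rot"]).as_matrix();print(s["time"],s["joints"].round(3),s["eef_pos"].round(4),s["ft_force"].round(1),s["ft_torque"].round(3),"heading",np.degrees(np.arctan2(R[1,0],R[0,0])).round(1),s["finger_gap"])
E
python3 st.py
```

```text
23.6 [2.350e-01 2.210e-01 1.609e+00 1.000e-03 1.305e+00 1.065e+00] [0.5248 0.2148 0.1917] [-1.1  0.2 16.2] [-0.01   0.149  0.108] heading 42.4 0.02815273611356581
```

{"api": "arm_command", "payload": {
  "series": [
    [-1,[0,0,0.002],[0,0,0.05]],
    [-1,[0,0,0.005],[0,0,0.1]],
    [-1,[0,0,0.009],[0,0,0.15]],
    [-1,[0,0,0.012],[0,0,0.2]],
    [-1,[0,0,0.015],[0,0,0.25]],
    [-1,[0,0,0.018],[0,0,0.3]],
    [-1,[0,0,0.021],[0,0,0.35]],
    [-1,[0,0,0.024],[0,0,0.4]]
  ]
}}

```text
time: 24.4
eef_pos: [0.5252, 0.2149, 0.1884]
tool_rot: [-3.134, -0.174, -0.011]
ft_force: [-0.0, 0.2, 16.4]
finger_gap: 0.0285
```

```bash
python3 st.py
```

```text
24.4 [2.350e-01 2.240e-01 1.612e+00 1.000e-03 1.298e+00 1.695e+00] [0.5252 0.2149 0.1884] [-0.   0.2 16.4] [0.045 0.113 0.195] heading 6.3 0.028457783844765584
```

{"api": "arm_command", "payload": {
  "series": [
    [-1,[0,0,0.003],[0,0,0.05]],
    [-1,[0,0,0.006],[0,0,0.1]],
    [-1,[0,0,0.009],[0,0,0.15]],
    [-1,[0,0,0.012],[0,0,0.2]]
  ]
}}

```text
time: 24.8
eef_pos: [0.5254, 0.2149, 0.1868]
tool_rot: [-3.122, 0.319, -0.011]
ft_force: [0.2, -0.7, 19.4]
finger_gap: 0.0281
```

```bash
python3 st.py
```

```text
24.8 [2.350e-01 2.260e-01 1.614e+00 1.000e-03 1.294e+00 2.009e+00] [0.5254 0.2149 0.1868] [ 0.2 -0.7 19.4] [0.056 0.115 0.297] heading -11.7 0.028082563115033092
```

{"api": "arm_command", "payload": {
  "series": [
    [-1,[0,0,0.003],[0,0,0.05]],
    [-1,[0,0,0.006],[0,0,0.1]],
    [-1,[0,0,0.006],[0,0,0.1]]
  ]
}}

```text
time: 25.1
eef_pos: [0.5259, 0.215, 0.1868]
tool_rot: [-3.088, 0.557, -0.013]
ft_force: [-0.9, -0.0, 19.4]
finger_gap: 0.028
```

```bash
python3 st.py
```

```text
25.1 [0.236 0.226 1.613 0.    1.293 2.163] [0.5259 0.215  0.1868] [-0.9 -0.  19.4] [-0.043  0.079  0.674] heading -20.4 0.028047606017812653
```

The sink rate was 5.3 mm/rad, as it should be. It has now stopped and the torque has risen to 0.67 N m, which is the end stop. I'll nudge it once more, unload it and lift out.

{"api": "arm_command", "payload": {
  "series": [
    [-1,[0,0,0.005],[0,0,0.03]],
    [-1,[0,0,0.005],[0,0,0.04]],
    [-1,[0,0,0.005],[0,0,0.04]],
    [-1,[0,0,0.0],[0,0,-0.02]],
    [-1,[0,0,-0.02],[0,0,-0.07]],
    [-1,[0,0,-0.02],[0,0,-0.07]]
  ]
}}

```text
time: 25.7
eef_pos: [0.5248, 0.215, 0.187]
tool_rot: [-3.114, 0.386, -0.009]
ft_force: [1.5, 1.3, 10.0]
finger_gap: 0.0277
```

```bash
python3 st.py
python3 - <<'E'
from h import *
from plant import r
p=r.state()["eef_pos"];print(p)
plan(([p[0],p[1],p[2]+.14],None),([.5125,.30,.33],None),([.5125,.377,.32],None),([.5125,.377,.20],None))
E
```

```text
25.7 [2.350e-01 2.250e-01 1.614e+00 1.000e-03 1.296e+00 2.053e+00] [0.5248 0.215  0.187 ] [ 1.5  1.3 10. ] [ 0.398 -0.515  0.354] heading -14.1 0.02772452939813599
[0.5247722  0.21498585 0.18696447]
-> [0.5248 0.215  0.327 ] shift [ 0.0046 -0.0039 -0.9333] turn [0. 0. 0.] calls>= 1 rows 2.8
-> [0.5125 0.3    0.33  ] shift [-0.2177 -0.5297 -0.0191] turn [0. 0. 0.] calls>= 1 rows 1.7
-> [0.5125 0.377  0.32  ] shift [-0.1258 -0.4975  0.0681] turn [0. 0. 0.] calls>= 1 rows 1.6
-> [0.5125 0.377  0.2   ] shift [-0.004   0.0033  0.8   ] turn [0. 0. 0.] calls>= 1 rows 2.4
```

{"api": "arm_command", "payload": {
  "series": [
    [-1,[0,0,-0.05],[0,0,-0.03]],
    [-1,[0,0,-0.12],[0,0,-0.03]],
    [-1,[0,0,-0.25],[0,0,-0.03]],
    [-1,[0,0,-0.45],[0,0,-0.03]],
    [-1,[0,0,-0.7],[0,0,-0.03]],
    [-1,[0,0,-0.96],[0,0,-0.03]],
    [-1,[0,0,-0.96],[0,0,-0.03]],
    [-1,[0,0,-0.96],[0,0,-0.03]]
  ]
}}

```text
time: 26.5
eef_pos: [0.5219, 0.2138, 0.3276]
tool_rot: [3.125, -0.317, -0.004]
ft_force: [0.2, -0.6, -2.4]
finger_gap: 0.028
```

```bash
python3 st.py
python3 - <<'E'
from h import *
c=grab("top"); s=grab("side")
B=cv2.resize(s["color"][90:300,90:250],None,fx=2.8,fy=2.8,interpolation=2)
A=cv2.resize(c["color"][160:210,110:190],None,fx=4,fy=4,interpolation=2)
A=np.pad(A,((0,B.shape[0]-A.shape[0]),(0,0),(0,0)))
cv2.imwrite("pics/f.png",np.hstack([A,B])); print(A.shape)
plan(([.5125,.30,.33],None),([.5125,.377,.32],None),([.5125,.377,.20],None))
print(proj(s,[.5125,.377,.11]),proj(s,[.5125,.377,0]),proj(c,[.5125,.377,.11]))
E
```

```text
26.5 [2.350e-01 1.270e-01 1.436e+00 1.000e-03 1.581e+00 2.008e+00] [0.5219 0.2138 0.3276] [ 0.2 -0.6 -2.4] [-0.009 -0.039 -0.003] heading -11.6 0.027995089082223444
(588, 320, 3)
-> [0.5125 0.3    0.33  ] shift [-0.1703 -0.5536 -0.0326] turn [0. 0. 0.] calls>= 1 rows 1.7
-> [0.5125 0.377  0.32  ] shift [-0.1025 -0.5031  0.0662] turn [0. 0. 0.] calls>= 1 rows 1.6
-> [0.5125 0.377  0.2   ] shift [ 0.0053 -0.0018  0.8   ] turn [0. 0. 0.] calls>= 1 rows 2.4
[[134.20524416 254.27895941]] [[139.96073832 290.49054391]] [[132.82938734 185.64481149]]
```

View pics/f.png

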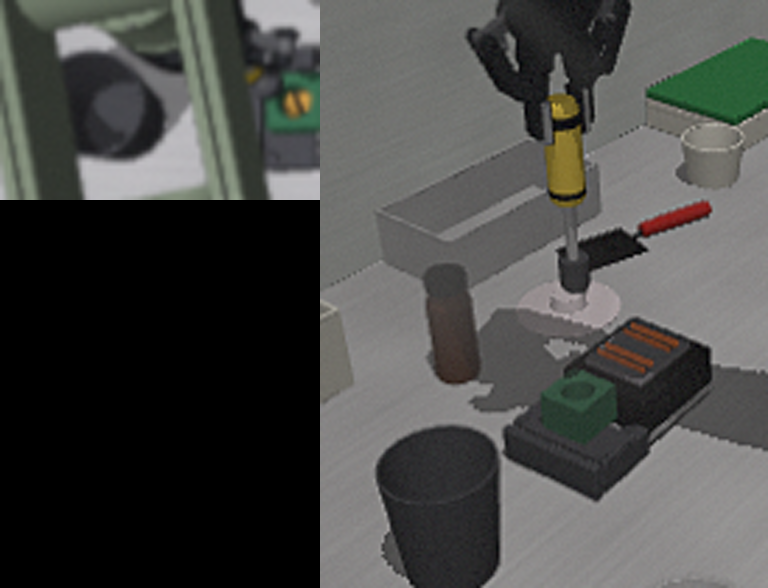

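The screwdriver is held upright, the sharpener is still flush with the dock, and the pot rim is at side-crop (438,465), about 5 mm further in +y than I had it. Over to the pot at y = 0.381.

{"api": "arm_command", "payload": {
  "series": [
    [-1,[-0.085,-0.277,-0.033],[0,0,0]],
    [-1,[-0.17,-0.554,-0.033],[0,0,0]],
    [-1,[-0.17,-0.554,-0.033],[0,0,0]],
    [-1,[-0.17,-0.554,-0.033],[0,0,0]]
  ]
}}

```text
time: 27.0
eef_pos: [0.5126, 0.3008, 0.3301]
tool_rot: [3.123, -0.313, -0.009]
ft_force: [-0.4, 0.7, -1.9]
finger_gap: 0.0278
```

{"api": "arm_command", "payload": {
  "series": [
    [-1,[-0.05,-0.26,0.066],[0,0,0]],
    [-1,[-0.107,-0.53,0.066],[0,0,0]],
    [-1,[-0.107,-0.53,0.066],[0,0,0]],
    [-1,[-0.107,-0.53,0.066],[0,0,0]]
  ]
}}

```text
time: 27.4
eef_pos: [0.5139, 0.3807, 0.3214]
tool_rot: [3.123, -0.316, -0.006]
ft_force: [-0.3, -0.7, -2.7]
finger_gap: 0.0278
```

```bash
python3 st.py
python3 - <<'E'
from h import *
c=grab("top"); s=grab("side")
B=cv2.resize(s["color"][70:310,70:230],None,fx=2.4,fy=2.4,interpolation=2)
A=cv2.resize(c["color"][165:205,165:205],None,fx=9,fy=9,interpolation=2)
A=np.pad(A,((0,B.shape[0]-A.shape[0]),(0,0),(0,0)))
cv2.imwrite("pics/g.png",np.hstack([A,B])); print(A.shape)
plan(([.5125,.381,.20],None),([.5125,.381,.156],None))
E
```

```text
27.4 [ 0.502  0.297  1.247 -0.     1.602  2.275] [0.5139 0.3807 0.3214] [-0.3 -0.7 -2.7] [-0.025 -0.027  0.036] heading -11.5 0.027778171318888698
(576, 360, 3)
-> [0.5125 0.381  0.2   ] shift [-0.0122 -0.0055  0.8169] turn [0. 0. 0.] calls>= 1 rows 2.5
-> [0.5125 0.381  0.156 ] shift [ 0.0006 -0.0004  0.2933] turn [0. 0. 0.] calls>= 1 rows 0.9
```

View pics/g.png

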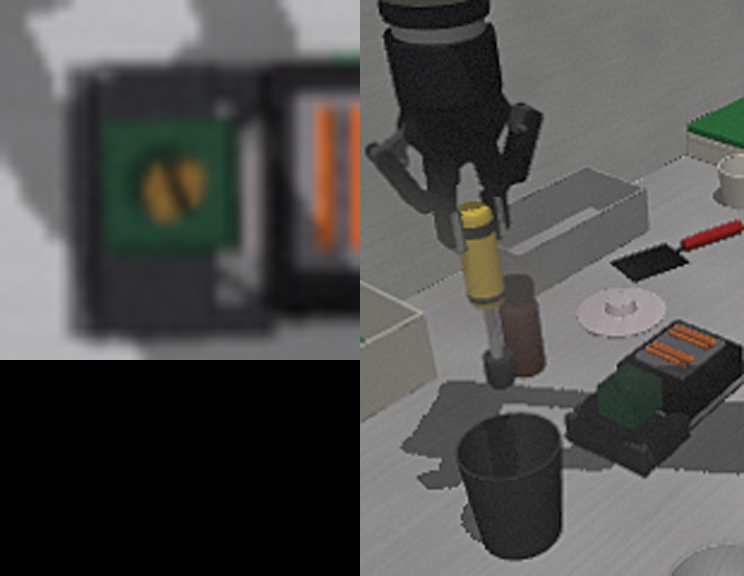

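The slot now runs from crop (165,165) to (190,215), about 85° clockwise from where it started, so the screw is home. The screwdriver hangs over the pot.

{"api": "arm_command", "payload": {
  "series": [
    [-1,[-0.012,-0.005,0.25],[0,0,0]],
    [-1,[-0.012,-0.005,0.5],[0,0,0]],
    [-1,[-0.012,-0.005,0.7],[0,0,0]],
    [-1,[-0.012,-0.005,0.85],[0,0,0]],
    [-1,[-0.012,-0.005,1],[0,0,0]],
    [-1,[-0.012,-0.005,1],[0,0,0]]
  ]
}}

```text
time: 28.1
eef_pos: [0.5103, 0.3796, 0.1691]
tool_rot: [3.12, -0.319, -0.013]
ft_force: [0.1, -0.1, -3.2]
finger_gap: 0.028
```

{"api": "arm_command", "payload": {
  "series": [
    [-1,[0,0,0.04],[0,0,0]],
    [-1,[0,0,0.08],[0,0,0]],
    [-1,[0,0,0.1],[0,0,0]],
    [-1,[0,0,0.1],[0,0,0]]
  ]
}}

```text
time: 28.5
eef_pos: [0.5126, 0.3828, 0.1586]
tool_rot: [-3.125, 0.316, 0.001]
ft_force: [-0.5, 0.1, -1.3]
finger_gap: 0.0279
```

{"api": "arm_command", "payload": {
  "series": [
    [-0.1,[0,0,0],[0,0,0]],
    [0.1,[0,0,0],[0,0,0]],
    [0.5,[0,0,0],[0,0,0]],
    [1,[0,0,0],[0,0,0]],
    [1,[0,0,0],[0,0,0]],
    [1,[0,0,-0.3],[0,0,0]],
    [1,[0,0,-0.6],[0,0,0]],
    [1,[0,0,-1],[0,0,0]],
    [1,[0,0,-1],[0,0,0]],
    [1,[0,0,-1],[0,0,0]]
  ]
}}

```text
time: 29.5
eef_pos: [0.5141, 0.3836, 0.3124]
tool_rot: [-3.121, 0.316, -0.008]
ft_force: [-0.1, -0.1, -0.4]
finger_gap: 0.0852
```

{"api": "arm_command", "payload": {
  "series": [
    [1,[-0.7,0.3,-0.2],[0,0,0]],
    [1,[-0.7,0.3,-0.2],[0,0,0]],
    [1,[-0.7,0.3,-0.2],[0,0,0]],
    [1,[-0.7,0.3,-0.2],[0,0,0]],
    [1,[-0.7,0.3,-0.2],[0,0,0]],
    [1,[-0.7,0.3,-0.2],[0,0,0]],
    [1,[-0.7,0.3,-0.2],[0,0,0]]
  ]
}}

```text
time: 30.2
eef_pos: [0.4014, 0.3594, 0.337]
tool_rot: [3.125, -0.317, -0.004]
ft_force: [1.1, -0.4, 0.1]
finger_gap: 0.0854
```

```bash
python3 st.py
python3 - <<'E'
from h import *
c=grab("top"); s=grab("side")
cv2.imwrite("pics/h.png",np.vstack([cv2.resize(s["color"][120:320,80:330],None,fx=1.6,fy=1.6,interpolation=2),cv2.resize(c["color"][110:280,105:355],None,fx=1.6,fy=1.6,interpolation=2)]))
E
```

```text
30.2 [5.690e-01 6.900e-02 1.481e+00 1.000e-03 1.594e+00 2.342e+00] [0.4014 0.3594 0.337 ] [ 1.1 -0.4  0.1] [-0.019 -0.005  0.037] heading -11.6 0.08541434813135665
```

View pics/h.png

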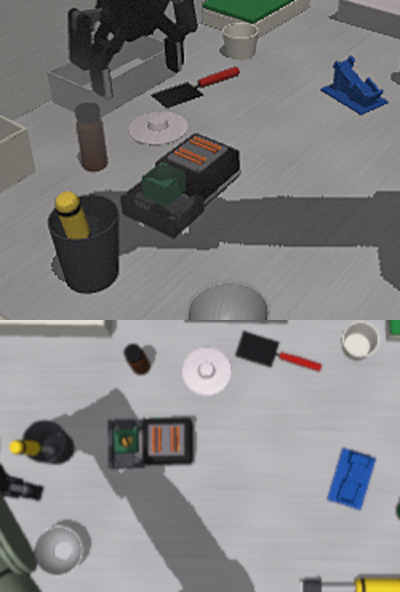

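The screwdriver stands blade down in the pot, leaning towards the rim, with its handle end at side-crop (67,200). The sharpener is flush with the dock, the bystanders look undisturbed, and the gripper is clear.

```bash
python3 -c "
from plant import r
print(r.sign_off())"
```

```text
the job is handed in; nothing more can be done
None
```

I finished all the steps and handed the job in at about 30 s of the 72 s allowed. The hand-in gives no verdict.

**What I did:**
- **Sharpener:** I pushed it along the table until it stopped against the dock; the push reached about 27 N.
- **Screwdriver:** I lifted it off the rest and stood it in the guide hole. I then let go and took hold of it again from above.
- **Screw:** I turned it clockwise while pressing down with about 16–19 N.
- **Pot:** I stood the screwdriver in it, blade down.

**What the last checks showed:**
- **Sharpener:** it is flush with the dock and looks square by eye. I did not measure its final position or angle.
- **Screw:** it sank at 5.3 mm/rad, then stopped sinking while the torque rose to 0.67 N m, which is the end stop. Afterwards the slot appeared turned about 85° in the picture. I had no direct reading of the screw's angle.
- **Screwdriver:** it leans in the pot, by at most about 26° from the pot's geometry; I did not measure the lean.
- **Bystanders:** they look unmoved and the gripper is clear of everything.

**What did not go as planned:** the arm could not hold the screwdriver lined up with the slot from the side (an elbow limit). I set it in about 33° off, and turned it into the slot after the second grip. My first estimate of the pot's position was about 5 mm out between the two cameras, so I placed the screwdriver between the two.

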